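# Feel for the release notch of a filter housing and press the key in it

### The arm

A 6-joint arm with a two-finger parallel gripper is mounted at the origin on the work surface. World frame = base frame: x ahead of the robot, y to its left, z up, the work surface at z = 0. Lengths are in m, angles in rad, forces in N, time in s.
With the tool pointing down it reaches from about 0.325 to 0.85 m from the base axis. Payload 4.4 kg.
Tool frame: the origin (TCP) lies on the centre line of the jaws, within the pads' length; the fingertips stand 11 mm ahead of it and the grasp point (between the pads) lies 8 mm behind it; z points along the fingers, y is the line along which they close (so a half turn about z gives the same grasp; the last joint's range is limited). The gripper opens to 94 mm and grips with 3 to 60 N. Pads are 16 mm wide; open, the fingers measure 119 mm over their backs; the gripper's body (75 mm by 177 mm) begins 78 mm behind the grasp point.
Start: joints at [-1.419, 0.207, 1.542, -0, 1.393, -0.15], TCP at [0.171, -0.549, 0.216] pointing down, gripper open.
Joint ranges: [-2.73, 2.73], [-0.86, 2.22], [0.23, 2.46], [-1.11, 4.25], [0.08, 2.63], [-2.82, 2.82]. Speed limits (rad/s): [2.79, 2.79, 3.14, 3.14, 3.14, 3.14].

### API

Orientations are given as a unit quaternion [x, y, z, w].
In Python, from rig import arm, vision, models gives the robot as it stands. The module is installed in compiled form; this text tells all that it offers.
- The arm moves only by the shell command python3 -m inch 'ROWS' [FORCE]. ROWS is JSON, a list of rows, each a list of 3 entries, a list of its own where there are three numbers: the shift along the tool's x, y, z in cm, then the turn, a rotation vector about the tool's x, y, z in degrees, then the opening, from 0 (shut) to 1 (fully open). In form: [[[x, y, z], [rx, ry, rz], jaw], ...]. A call has 1 to 10 rows; each row is the pose to reach, as a shift and turn from the pose commanded when the call began, along the tool's axes at that moment; what a row does not reach only later rows make up. A row lasts 1/12 s, in which the tool goes at most 41.7 mm and 7.16 degrees, less where a joint would pass 70% of its speed; a pose out of reach is approached as far as the arm can. A call with a gripper value outside its range is refused whole. The fingers move at their own pace and stop on an object; FORCE is the grip in N (left out, the last holds). Time passes only in rows, so rows that repeat a pose let the fingers close. It gives the time, the measured TCP pose, the force, the opening and the grip force at its end, in the units of the state.
- arm.read_state(): the state, without advancing time (a new reading comes with each control period).
- vision.capture(name): name is "scene" or "top" or "wrist"; returns the picture (384x512x3 uint8, blue, green, red); there is no depth.
- vision.camera_model(name): a dict with "mtx" (3x3 intrinsics, pixels), "eye" and "attitude" of the camera in the world. Camera axes: x right, y up, looking along -z (the intrinsics and any distortion apply to the point x, -y, -z); pixel columns grow to the right and rows downward; lengths in m; the calibration is good to about 2 mm. A picture is of the moment at which its call begins: read the wrist's pose just before it. camera_model takes no time and is no camera call; for the wrist camera it gives the pose at the moment of the call.
- arm.finish_job(): hands the job in; it is judged then, once.
Trained networks look in the newest picture that a camera, given by its name, has taken for a name from the list of things; names that differ only in an ending like _2 or _b are one class to them, and where a whole thing is asked for, a point or a joint stands for the part that bears it (a point fixed in the world has none). Each returns a list of dicts, best first, with "conf" (0 to 1); they miss things now and then, are a little off and sometimes report something else, mostly with a low value. They report only what shows in the picture. A call takes as long as a camera call. They do not tell look-alikes from the thing itself.
- models.recognise(query, camera): "position" ([column, row] as shares, 0 to 1, of the picture: columns of its width, rows of its height, amid what is visible of it).
- models.outline_of(query, camera): "pixels" (384x512 bool, what is visible of it) and "position" ([column, row] as shares, 0 to 1, of the picture: columns of its width, rows of its height, amid what is visible of it).
The state is a dict: "time_s": time; "joint_positions": joint angles; "joint_vel": joint speeds; "tau": joint torques, N m; "tcp_pos": TCP position; "tool_rot": TCP orientation; "wrist_force": force on the tool from outside, world axes, zero at the start; "wrist_torque": the same for the moment, N m; "grip_width": finger opening in m; "gripper_force": force on a finger pad.
Only numpy, scipy, OpenCV 4.12 (cv2) and the standard library are available. Lean on these libraries where they do the work, as an engineer would, in place of code of your own. Each camera call takes 0.05 s, during which the arm holds its last target. There are 200 camera calls.

### The job

Release the cap of the round steel filter housing with the fingertips, gripping nothing: touch down on top of its rim on the side of the outlet port, keep feeling along the rim from there, either way round, until you find the notch cut in it, and press the key at the bottom of the notch fully down so that the cap pops up. Do not touch the cap or pull it up by its knob, and leave the bottles and loose parts around it where they are.

Things in the scene. Friction and masses are not known exactly. Their poses are not given: they have to be found in the camera images.
- housing: round stainless filter housing fixed to the table, 183 mm across, 118 mm high to its rim's top. Origin: centre of its underside, on the table; z up, x towards its outlet port. A flat deck lies inside the rim, 26 mm below the rim's top; the cap stands on it, 20 mm clear of the rim's inner side.
- port (a point): centre of the outlet port's open end: a level pipe stub 34 mm thick with a 52 mm flange, ending 140 mm from the housing's axis, 42 mm above the table (flange top at 68 mm); axes as the housing's. The notch is never within 80 degrees of the port round the rim.
- rim (a point): on the housing's axis at the height of the rim's top. The rim: level steel ring 14 mm wide, radius 75 to 89 mm (mid-line 82), plain and flat but for ONE notch 46 mm long cut through it, open to top, inside and outside. The notch's place varies and is not told: its middle is at a bearing of 82 to 278 degrees about z from the housing's x (port). The ring does not turn.
- release_key (a joint): travel of the release key, m: 0 up, 0.008 fully pressed down. The key is a plain metal block (14 by 40 mm) filling the bottom of the notch, its top 9 mm below the rim's top when up, 17 mm below when pressed. It moves straight down, needs about 8 to 9 N (a light touch does not move it) and stays where left. It raises the cap.
- cap: steel cap in the middle of the housing, 108 mm across, with a small knob (34 mm across) on top, knob top 28 mm above the rim's top. Origin: centre of its underside, 92 mm above the table when shut; it rises 10 mm when the key is fully pressed. Not to be touched.
- bottle_a: tall amber bottle, 68 mm wide, 200 mm high; loose bystander, leave alone. Origin at its underside's centre.
- bottle_b: tall clear bottle, 68 mm wide, 200 mm high; loose bystander, leave alone. Origin at its underside's centre.
- bottle_c: small amber bottle, 60 mm wide, 150 mm high; loose bystander, leave alone. Origin at its underside's centre.
- bottle_d: small amber bottle, 60 mm wide, 150 mm high; loose bystander, leave alone. Origin at its underside's centre.
- clamp_ring: loose steel pipe-clamp ring, 64 mm across, 16 mm high, lying near the housing; loose bystander, leave alone. Origin at its underside's centre.
- sample_cup: small steel sample cup, 60 mm across, 65 mm high, standing near the housing; loose bystander, leave alone. Origin at its underside's centre.
- spanner: steel spanner 160 mm long, lying on the table near the housing; loose bystander, leave alone. Its length is along x.
Things that resemble listed ones, but are neither listed nor needed, are in the scene too. Of the things that look like the housing, the largest one is meant.

How it is judged:
By the outcome, as a careful person would: the job done as asked, in the order asked, and still so for the second after the job is handed in, with the robot touching nothing.
It also fails if it takes over 72 s, if anything falls off the work surface, if the arm or the gripper's body presses on something with over 40 N, if the wrist force passes 120 N, or if a joint passes its speed limit or range.

## Working session

There is one attempt and no reset: what is moved stays moved. The work goes in short steps, Python scripts to look and compute and a shell command to move; the robot and the scene stay as the last step left them, time stands still between calls to the robot, and variables do not carry over. Pictures are saved under pics/ and viewed, at most 10 in all, crops included, and the job is handed in when it is done.

```bash
mkdir -p pics
cat > h.py <<'E'
import numpy as np, cv2
from rig import arm, vision, models
from scipy.spatial.transform import Rotation as R
def cam(n):
    m=vision.camera_model(n); a=np.array(m["attitude"],float)
    Rm=a if a.shape==(3,3) else R.from_quat(a).as_matrix()
    return np.array(m["mtx"]),np.array(m["eye"]),Rm
def ray(n,px,z):
    K,e,Rm=cam(n); d=np.linalg.inv(K)@[px[0],px[1],1]; d=Rm@(d*[1,-1,-1]); return e+d*(z-e[2])/d[2]
def proj(n,p):
    K,e,Rm=cam(n); q=(np.atleast_2d(p)-e)@Rm*[1,-1,-1]; q=q@K.T; return q[:,:2]/q[:,2:]
E
python3 - <<'E'
from h import *
print(vision.camera_model("top")); print(vision.camera_model("scene"))
a=vision.capture("top");b=vision.capture("scene")
cv2.imwrite("pics/top.png",a);cv2.imwrite("pics/scene.png",b)
for q in ["housing","port","release_key"]:
  for c in ["top","scene"]:
    print(q,c,[(round(d["conf"],2),[int(d["position"][0]*512),int(d["position"][1]*384)]) for d in models.recognise(q,c)])
print(arm.read_state())
E
```

```text
{'mtx': array([[463.40937663,   0.        , 256.77568592],
       [  0.        , 463.40937663, 195.58313588],
       [  0.        ,   0.        ,   1.        ]]), 'eye': array([ 0.31630349, -0.05766556,  1.53571779]), 'attitude': array([-0.06357316,  0.04805194,  0.71442954, -0.69515458])}
{'mtx': array([[397.66254308,   0.        , 257.2799416 ],
       [  0.        , 397.66254308, 192.54862905],
       [  0.        ,   0.        ,   1.        ]]), 'eye': array([1.24060089, 0.51962339, 0.72591893]), 'attitude': array([0.20562307, 0.41118946, 0.80050799, 0.3844858 ])}
housing top [(0.69, [281, 122]), (0.67, [238, 195]), (0.26, [291, 166])]
housing scene [(0.61, [262, 214]), (0.57, [370, 193])]
port top [(0.92, [277, 122]), (0.84, [239, 196]), (0.71, [184, 287])]
port scene [(0.91, [162, 245]), (0.88, [266, 215]), (0.82, [369, 197])]
release_key top [(0.56, [260, 210]), (0.53, [210, 212])]
release_key scene [(0.69, [264, 213])]
{'time_s': 0.4, 'joint_positions': array([-1.41848201e+00,  2.06751670e-01,  1.54169869e+00, -7.94694676e-06,
        1.39351572e+00, -1.50521127e-01]), 'joint_vel': array([ 0.00137268, -0.00143248, -0.00201602, -0.00118305,  0.0012469 ,
        0.00119176]), 'tau': array([ 5.09670190e-04, -3.70366681e+01, -2.81261802e+01,  6.97961776e-02,
        3.03793314e-02, -7.59314344e-05]), 'tcp_pos': array([ 0.17143859, -0.54872818,  0.21626606]), 'tool_rot': array([ 9.88558100e-01,  1.50840474e-01, -4.07847371e-06, -1.86713690e-04]), 'wrist_force': array([-0.55859775,  0.6601306 , -0.47078263]), 'wrist_torque': array([0.02795848, 0.01184128, 0.00636289]), 'gripper_force': 0.0, 'grip_width': 0.09376988227933755}
```

View pics/top.png

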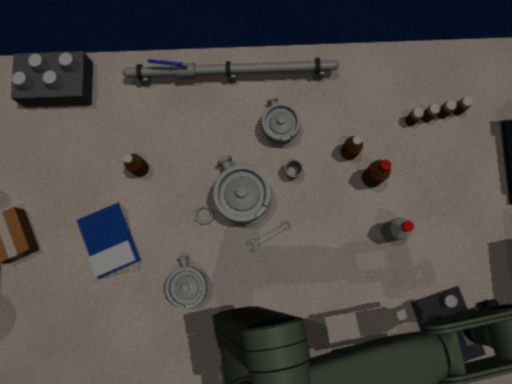

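View pics/scene.png

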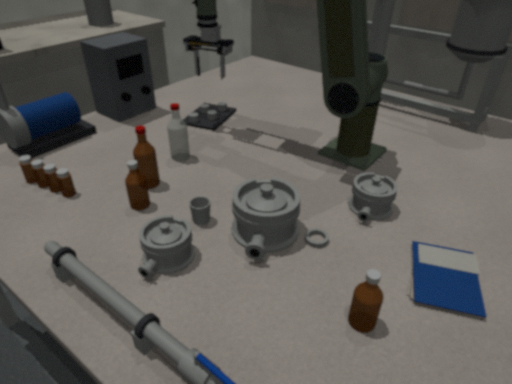

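The top view shows three look-alike housings, at (281,122), (241,194) and (186,286). The one at (241,194) is the largest, and its port points to about (224,162). I'll check it in one close crop, with the fitted model drawn over it.

Run:
```python
from h import *
a=vision.capture("top");b=vision.capture("scene")
o={}
for c in ["top","scene"]:
  for d in models.outline_of("housing",c):
    p=d["pixels"]; ys,xs=np.nonzero(p); print(c,round(d["conf"],2),p.sum(),xs.min(),xs.max(),ys.min(),ys.max())
c0=ray("top",(242,192),.118)[:2]
pt=ray("top",(224,161),.05)[:2]
print(c0,pt,np.linalg.norm(pt-c0),np.degrees(np.arctan2(*(pt-c0)[::-1])))
g=np.radians(np.arange(0,360,2))
ims=[]
for n,im,bx in [("top",a,(190,140,100,100)),("scene",b,(210,160,110,110))]:
  x,y,w,h=bx; s=4 if n=="top" else 3.6
  crop=cv2.resize(im[y:y+h,x:x+w],(400,400),interpolation=cv2.INTER_CUBIC)
  crop=cv2.convertScaleAbs(crop,alpha=1.6)
  cl=crop.copy(); k=400/w
  for r,z in [(.0890,.118),(.075,.118)]:
    P=proj(n,np.c_[c0[0]+r*np.cos(g),c0[1]+r*np.sin(g),0*g+z])
    for q in P: cv2.circle(cl,tuple(int(v) for v in ((q-[x,y]+.5)*k)),1,(0,0,255),-1)
  ims.append(np.hstack([crop,cl]))
cv2.imwrite("pics/c1.png",cv2.resize(np.vstack(ims),(600,600)))
print(proj("top",[[0,0,0],[.5,0,0]]))
```

```text
top 0.66 1623 165 210 256 308
top 0.55 2902 213 271 156 225
top 0.55 1463 261 299 98 148
scene 0.92 2761 138 194 215 277
scene 0.85 1911 349 398 172 221
scene 0.71 4644 232 301 177 259
scene 0.6 877 125 150 160 210
[0.55527805 0.0162458 ] [0.67193325 0.07697173] 0.13151454057072354 27.499642070307175
[[252.77121251 370.87171628]
 [249.16374441 214.01550527]]
```

View pics/c1.png

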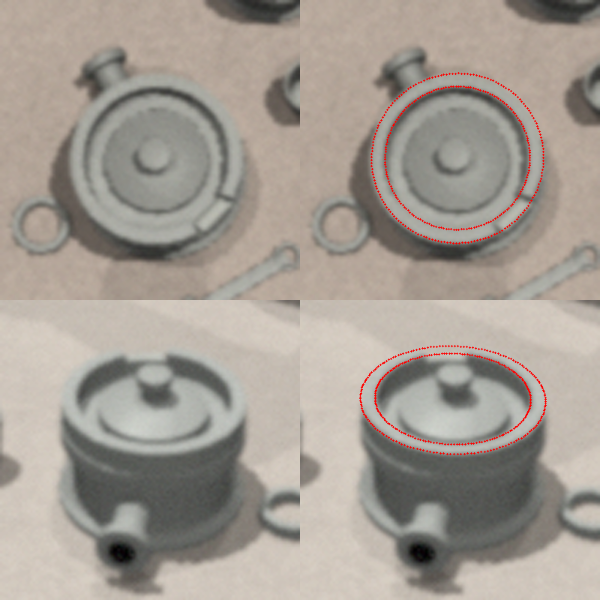

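The crop confirms the choice: it is the largest housing, and the fitted rim circle matches in both views. The port flange is at about top (224,162), and the notch with its key at about top (261,211). Next I'll work out the bearings and the first move.

```bash
cat >> h.py <<'E'
C=np.array([.5553,.0162])
def plan(p,yaw):  # shift (cm) in tool axes to world p, turn about tool z (deg) so tool y points at yaw
    s=arm.read_state(); Rm=R.from_quat(s["tool_rot"]).as_matrix()
    y=np.degrees(np.arctan2(Rm[1,1],Rm[0,1]))
    print("shift",np.round(Rm.T@(np.array(p)-s["tcp_pos"])*100,2),"turn z",round(-((yaw-y+180)%360-180),2),"F",np.round(s["wrist_force"],2),"t",s["time_s"])
E
python3 - <<'E'
from h import *
b=lambda p:(np.round(p[:2],4),round(np.linalg.norm(p[:2]-C),4),round(np.degrees(np.arctan2(*(p[:2]-C)[::-1])),1))
print("port",b(ray("scene",(254.7,252.4),.042)),b(ray("top",(224.3,162.5),.05)))
print("notch",b(ray("top",(261,211.2),.110)))
print("notch ends",b(ray("top",(255,216.5),.110)),b(ray("top",(267.5,206),.110)))
u=np.array([np.cos(np.radians(27)),np.sin(np.radians(27))])
for z in (.30,.15): plan([*(C+.082*u),z],-45)
for q in ["bottle","clamp_ring","sample_cup"]: pass
E
```

```text
port (array([0.6798, 0.0799]), np.float64(0.1399), np.float64(27.1)) (array([0.6668, 0.0761]), np.float64(0.1266), np.float64(28.2))
notch (array([ 0.4946, -0.041 ]), np.float64(0.0834), np.float64(-136.7))
notch ends (array([ 0.4786, -0.022 ]), np.float64(0.0857), np.float64(-153.5)) (array([ 0.5103, -0.0616]), np.float64(0.0899), np.float64(-120.1))
shift [ 61.57 -43.86  -8.35] turn z -27.65 F [-1.26 -0.29  0.7 ] t 0.6
shift [ 61.57 -43.86   6.65] turn z -27.65 F [-1.26 -0.29  0.7 ] t 0.6
```

```bash
python3 -m inch '[[[0,0,-4],[0,0,0],0],[[0,0,-8.3],[0,0,-3],0],[[3,-2.1,-8.3],[0,0,-8],0],[[6.4,-4.5,-8.3],[0,0,-13],0],[[9.8,-6.9,-8.3],[0,0,-18],0],[[13.2,-9.3,-8.3],[0,0,-22],0],[[16.5,-11.7,-8.3],[0,0,-26],0],[[20,-14.2,-8.3],[0,0,-26],0],[[23.4,-16.6,-8.3],[0,0,-26],0],[[26.8,-19,-8.3],[0,0,-26],0]]' 10
python3 -c "
from h import *
u=np.array([np.cos(np.radians(27)),np.sin(np.radians(27))])
plan([*(C+.082*u),.30],-46.7)"
```

```text
time_s: 1.43
tcp_pos: [0.3706, -0.2868, 0.2998]
tool_rot: [0.929, 0.369, 0.0, 0.0]
wrist_force: [1.3, -0.5, 0.1]
grip_width: 0.0306
gripper_force: 0.0
shift [ 4.209e+01 -7.070e+00 -3.000e-02] turn z 0.02 F [ 1.27 -0.46  0.11] t 1.4333
```

```bash
python3 -m inch '[[[4,-0.7,0],[0,0,0],0],[[8,-1.3,0],[0,0,0],0],[[12,-2,0],[0,0,0],0],[[16,-2.7,0],[0,0,0],0],[[20,-3.4,0],[0,0,0],0],[[24,-4,0],[0,0,0],0],[[28,-4.7,0],[0,0,0],0],[[32,-5.4,0],[0,0,0],0],[[36,-6,0],[0,0,0],0],[[39.5,-6.6,0],[0,0,0],0]]'
python3 -c "
from h import *
u=np.array([np.cos(np.radians(27)),np.sin(np.radians(27))])
plan([*(C+.082*u),.139],-46.7);plan([*(C+.082*u),.129],-46.7)"
```

```text
time_s: 2.27
tcp_pos: [0.6129, 0.033, 0.2994]
tool_rot: [0.929, 0.37, 0.0, -0.0]
wrist_force: [0.3, -1.0, 0.7]
grip_width: 0.0006
gripper_force: 0.0
shift [ 2.52 -0.43 16.04] turn z 0.11 F [ 0.27 -1.    0.67] t 2.2667
shift [ 2.52 -0.43 17.04] turn z 0.11 F [ 0.27 -1.    0.67] t 2.2667
```

```bash
python3 -m inch '[[[2.5,-0.4,3],[0,0,0],0],[[2.5,-0.4,6.5],[0,0,0],0],[[2.5,-0.4,10],[0,0,0],0],[[2.5,-0.4,13],[0,0,0],0],[[2.5,-0.4,15],[0,0,0],0],[[2.5,-0.4,16],[0,0,0],0],[[2.5,-0.4,16.3],[0,0,0],0],[[2.5,-0.4,16.4],[0,0,0],0],[[2.5,-0.4,16.4],[0,0,0],0]]'
python3 -c "
from h import *
s=arm.read_state();d=s['tcp_pos'][:2]-C
print(np.linalg.norm(d),np.degrees(np.arctan2(d[1],d[0])));plan([.62,.05,.129],-46.7)
cv2.imwrite('pics/w1.png',vision.capture('wrist'))"
```

```text
time_s: 3.02
tcp_pos: [0.6285, 0.0505, 0.1372]
tool_rot: [0.929, 0.369, 0.001, 0.001]
wrist_force: [-0.1, 0.6, 0.4]
grip_width: 0.0005
gripper_force: 0.0
0.08080436664099377 25.1050153718723
shift [-0.65 -0.55  0.81] turn z 0.04 F [-0.11  0.59  0.43] t 3.0167
```

View pics/w1.png

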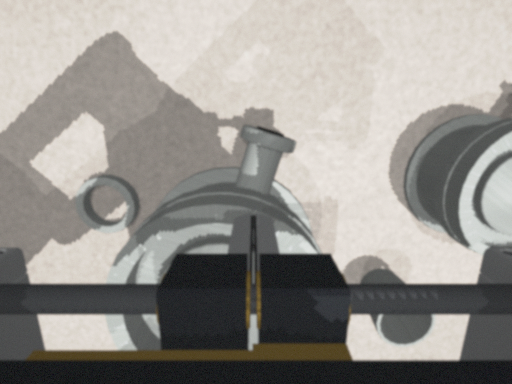

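The wrist view shows the closed fingertips at about (253,300) over the rim, in line with the port stub at (260,160). I'll lower slowly to feel for contact.

```bash
python3 -m inch '[[[0,0,0.2],[0,0,0],0],[[0,0,0.4],[0,0,0],0],[[0,0,0.55],[0,0,0],0],[[0,0,0.65],[0,0,0],0],[[0,0,0.7],[0,0,0],0],[[0,0,0.75],[0,0,0],0],[[0,0,0.75],[0,0,0],0]]'
```

```text
time_s: 3.65
tcp_pos: [0.6274, 0.0506, 0.1293]
tool_rot: [0.929, 0.369, 0.0, 0.0]
wrist_force: [-2.6, -0.6, 6.6]
grip_width: 0.0
gripper_force: 2.9
```

```bash
cat >> h.py <<'E'
def arc(step,n=10,r=.082):
    s=arm.read_state(); Rm=R.from_quat(s["tool_rot"]).as_matrix(); d=s["tcp_pos"][:2]-C
    b=np.degrees(np.arctan2(d[1],d[0])); print("r",round(np.linalg.norm(d),4),"bearing",round(b,1),"z",round(s["tcp_pos"][2],4),"F",np.round(s["wrist_force"],1))
    for k in range(1,n+1):
        a=np.radians(b+step*k); q=Rm.T@np.r_[C+r*np.array([np.cos(a),np.sin(a)])-s["tcp_pos"][:2],0]
        print(round(b+step*k,1),np.round(q[:2]*100,2))
E
python3 -c "
from h import *
arc(-5)"
```

```text
r 0.0799 bearing 25.5 z 0.1293 F [-2.6 -0.6  6.6]
20.5 [-0.05  0.74]
15.5 [-0.35  1.38]
10.5 [-0.71  2.  ]
5.5 [-1.13  2.58]
0.5 [-1.59  3.13]
-4.5 [-2.1   3.63]
-9.5 [-2.65  4.09]
-14.5 [-3.24  4.5 ]
-19.5 [-3.86  4.85]
-24.5 [-4.51  5.15]
```

```bash
python3 -m inch '[[[0,0.7,0],[0,0,0],0],[[-0.35,1.4,0],[0,0,0],0],[[-0.7,2,0],[0,0,0],0],[[-1.1,2.6,0],[0,0,0],0],[[-1.6,3.1,0],[0,0,0],0]]'; python3 -c "
from h import *
arc(-5)"
```

```text
time_s: 4.07
tcp_pos: [0.6381, 0.0179, 0.1293]
tool_rot: [0.929, 0.369, 0.002, -0.0]
wrist_force: [0.4, 3.2, 5.4]
grip_width: 0.0004
gripper_force: 2.7
r 0.0829 bearing 1.2 z 0.1293 F [0.4 3.2 5.4]
-3.8 [-0.57  0.45]
-8.8 [-1.11  0.91]
-13.8 [-1.7   1.33]
-18.8 [-2.31  1.69]
-23.8 [-2.96  1.99]
-28.8 [-3.63  2.24]
-33.8 [-4.32  2.43]
-38.8 [-5.02  2.56]
-43.8 [-5.74  2.63]
-48.8 [-6.45  2.63]
```

```bash
python3 -m inch '[[[-0.55,0.5,0],[0,0,0],0],[[-1.1,0.9,0],[0,0,0],0],[[-1.7,1.3,0],[0,0,0],0],[[-2.3,1.7,0],[0,0,0],0],[[-3,2,0],[0,0,0],0],[[-3.6,2.2,0],[0,0,0],0],[[-4.3,2.4,0],[0,0,0],0],[[-5,2.5,0],[0,0,0],0]]'; python3 -c "
from h import *
arc(-5)"
```

```text
time_s: 4.73
tcp_pos: [0.6193, -0.0356, 0.1293]
tool_rot: [0.929, 0.369, 0.002, 0.001]
wrist_force: [1.6, 3.0, 4.6]
grip_width: 0.0006
gripper_force: 2.7
r 0.0823 bearing -39.0 z 0.1293 F [1.6 3.  4.6]
-44.0 [-0.72  0.04]
-49.0 [-1.43  0.04]
-54.0 [-2.14 -0.02]
-59.0 [-2.85 -0.15]
-64.0 [-3.54 -0.33]
-69.0 [-4.21 -0.57]
-74.0 [-4.86 -0.87]
-79.0 [-5.48 -1.23]
-84.0 [-6.07 -1.64]
-89.0 [-6.62 -2.09]
```

```bash
python3 -m inch '[[[-0.7,0,0.01],[0,0,0],0],[[-1.4,0,0.01],[0,0,0],0],[[-2.1,0,0.02],[0,0,0],0],[[-2.8,-0.15,0.02],[0,0,0],0],[[-3.5,-0.3,0.02],[0,0,0],0],[[-4.2,-0.6,0.02],[0,0,0],0],[[-4.9,-0.9,0.02],[0,0,0],0],[[-5.5,-1.2,0.02],[0,0,0],0],[[-6.1,-1.6,0.02],[0,0,0],0]]'; python3 -c "
from h import *
arc(-4)"
```

```text
time_s: 5.48
tcp_pos: [0.5641, -0.0668, 0.1293]
tool_rot: [0.929, 0.369, 0.002, 0.002]
wrist_force: [3.7, -0.2, 5.3]
grip_width: 0.0004
gripper_force: 2.6
r 0.0835 bearing -83.9 z 0.1293 F [ 3.7 -0.2  5.3]
-87.9 [-0.35 -0.48]
-91.9 [-0.77 -0.87]
-95.9 [-1.16 -1.29]
-99.9 [-1.52 -1.74]
-103.9 [-1.84 -2.21]
-107.9 [-2.13 -2.7 ]
-111.9 [-2.39 -3.21]
-115.9 [-2.61 -3.74]
-119.9 [-2.8  -4.28]
-123.9 [-2.94 -4.84]
```

```bash
python3 -m inch '[[[-0.4,-0.5,0],[0,0,0],0],[[-0.8,-0.9,0],[0,0,0],0],[[-1.2,-1.3,0],[0,0,0],0],[[-1.5,-1.75,0],[0,0,0],0],[[-1.85,-2.2,0],[0,0,0],0],[[-2.1,-2.7,0],[0,0,0],0],[[-2.4,-3.2,0],[0,0,0],0],[[-2.6,-3.7,0],[0,0,0],0]]'; python3 -c "
from h import *
arc(-3)"
```

```text
time_s: 6.15
tcp_pos: [0.5198, -0.0585, 0.1292]
tool_rot: [0.929, 0.369, 0.002, 0.003]
wrist_force: [2.9, -2.0, 5.2]
grip_width: 0.0012
gripper_force: 2.6
r 0.0827 bearing -115.5 z 0.1292 F [ 2.9 -2.   5.2]
-118.5 [-0.08 -0.43]
-121.5 [-0.2  -0.84]
-124.5 [-0.31 -1.26]
-127.5 [-0.39 -1.68]
-130.5 [-0.44 -2.1 ]
-133.5 [-0.48 -2.53]
-136.5 [-0.49 -2.96]
-139.5 [-0.48 -3.39]
-142.5 [-0.45 -3.82]
-145.5 [-0.4  -4.24]
```

Nearing the notch, I'll keep light contact and watch for the force to drop.

```bash
python3 -m inch '[[[-0.1,-0.4,0],[0,0,0],0],[[-0.2,-0.85,0],[0,0,0],0],[[-0.3,-1.25,0],[0,0,0],0],[[-0.4,-1.7,0],[0,0,0],0]]';python3 -m inch '[[[-0.05,-0.4,0],[0,0,0],0],[[-0.08,-0.85,0],[0,0,0],0]]';python3 -m inch '[[[0,-0.4,0],[0,0,0],0],[[0,-0.4,0],[0,0,0],0]]'; python3 -c "
from h import *
arc(-1,6)
cv2.imwrite('pics/w2.png',vision.capture('wrist'))"
```

```text
time_s: 6.48
tcp_pos: [0.5018, -0.047, 0.127]
tool_rot: [0.929, 0.369, -0.001, -0.001]
wrist_force: [0.1, 0.1, 0.1]
grip_width: 0.0004
gripper_force: 0.0
time_s: 6.65
tcp_pos: [0.495, -0.0407, 0.1263]
tool_rot: [0.929, 0.369, -0.002, -0.001]
wrist_force: [-0.6, -0.2, 0.5]
grip_width: 0.0001
gripper_force: 0.0
time_s: 6.82
tcp_pos: [0.4928, -0.0375, 0.1269]
tool_rot: [0.929, 0.37, -0.001, -0.001]
wrist_force: [0.5, 0.2, 0.3]
grip_width: 0.0003
gripper_force: 0.0
r 0.0824 bearing -139.3 z 0.1269 F [0.5 0.2 0.3]
-140.3 [ 0.05 -0.14]
-141.3 [ 0.06 -0.28]
-142.3 [ 0.07 -0.43]
-143.3 [ 0.09 -0.57]
-144.3 [ 0.11 -0.71]
-145.3 [ 0.13 -0.85]
```

View pics/w2.png

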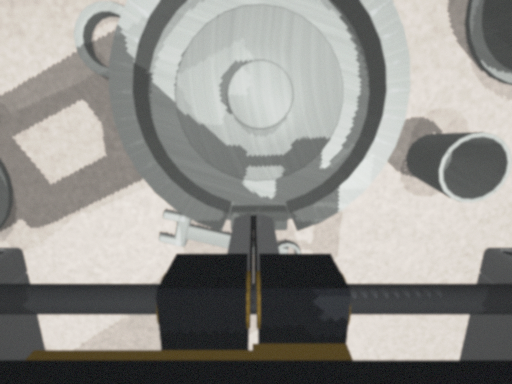

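The normal force vanished and the tip sank at a bearing of about −130°, so the notch is found. In the wrist view the notch spans about columns 228 to 297 at row 215, with the fingers at 253. I'll shift about 4 mm back to centre, then press.

```bash
python3 -m inch '[[[-0.03,0.2,0],[0,0,0],0],[[-0.03,0.37,0.1],[0,0,0],0],[[-0.03,0.37,0.3],[0,0,0],0],[[-0.03,0.37,0.5],[0,0,0],0],[[-0.03,0.37,0.7],[0,0,0],0],[[-0.03,0.37,0.8],[0,0,0],0],[[-0.03,0.37,0.8],[0,0,0],0]]'; python3 -m inch '[[[0,0,0.2],[0,0,0],0],[[0,0,0.4],[0,0,0],0],[[0,0,0.6],[0,0,0],0],[[0,0,0.6],[0,0,0],0]]'; python3 -c "
from h import *
arc(-1,1)"
```

```text
time_s: 7.45
tcp_pos: [0.4966, -0.0414, 0.1201]
tool_rot: [0.929, 0.369, -0.0, 0.0]
wrist_force: [-1.1, -1.0, 2.9]
grip_width: 0.0001
gripper_force: 1.7
time_s: 7.78
tcp_pos: [0.4966, -0.0414, 0.1144]
tool_rot: [0.929, 0.369, -0.0, 0.0]
wrist_force: [-2.2, -0.0, 4.9]
grip_width: 0.0004
gripper_force: 2.6
r 0.0822 bearing -135.5 z 0.1144 F [-2.2 -0.   4.9]
-136.5 [ 0.02 -0.14]
```

```bash
python3 -m inch '[[[0,0,0.15],[0,0,0],0],[[0,0,0.3],[0,0,0],0],[[0,0,0.45],[0,0,0],0],[[0,0,0.45],[0,0,0],0]]'; python3 -m inch '[[[0,0,0.2],[0,0,0],0],[[0,0,0.4],[0,0,0],0],[[0,0,0.4],[0,0,0],0],[[0,0,0.4],[0,0,0],0]]'
```

```text
time_s: 8.12
tcp_pos: [0.4968, -0.0414, 0.112]
tool_rot: [0.929, 0.369, -0.0, 0.0]
wrist_force: [-5.8, 1.4, 18.0]
grip_width: 0.0006
gripper_force: 9.0
time_s: 8.45
tcp_pos: [0.497, -0.0415, 0.1117]
tool_rot: [0.929, 0.37, -0.0, 0.0]
wrist_force: [-16.1, 2.6, 39.4]
grip_width: 0.0004
gripper_force: 19.6
```

The tool stopped at z 0.1117 with 39 N, which matches the bottom of the 8 mm key travel. I'll lift straight up and check.

```bash
python3 -m inch '[[[0,0,-0.9],[0,0,0],0],[[0,0,-1.8],[0,0,0],0],[[0,0,-4],[0,0,0],0],[[0,0,-7],[0,0,0],0],[[0,0,-11],[0,0,0],0],[[0,0,-15],[0,0,0],0],[[-4,0,-18],[0,0,0],0],[[-7,0,-18],[0,0,0],0],[[-9,0,-18],[0,0,0],0],[[-9,0,-18],[0,0,0],0]]'; python3 -c "
from h import *
a=vision.capture('scene')[160:280,120:330]
b=cv2.imread('pics/scene.png')[160:280,120:330]
w=vision.capture('wrist')
f=lambda i:cv2.convertScaleAbs(cv2.resize(i,(399,228),interpolation=cv2.INTER_CUBIC),alpha=1.5)
cv2.imwrite('pics/end.png',np.vstack([np.hstack([f(b),f(a)]),cv2.resize(w,(798,370))]))"
```

```text
time_s: 9.28
tcp_pos: [0.4296, -0.1051, 0.286]
tool_rot: [0.93, 0.368, 0.0, 0.001]
wrist_force: [1.0, -0.3, -0.2]
grip_width: 0.0011
gripper_force: 0.0
```

View pics/end.png

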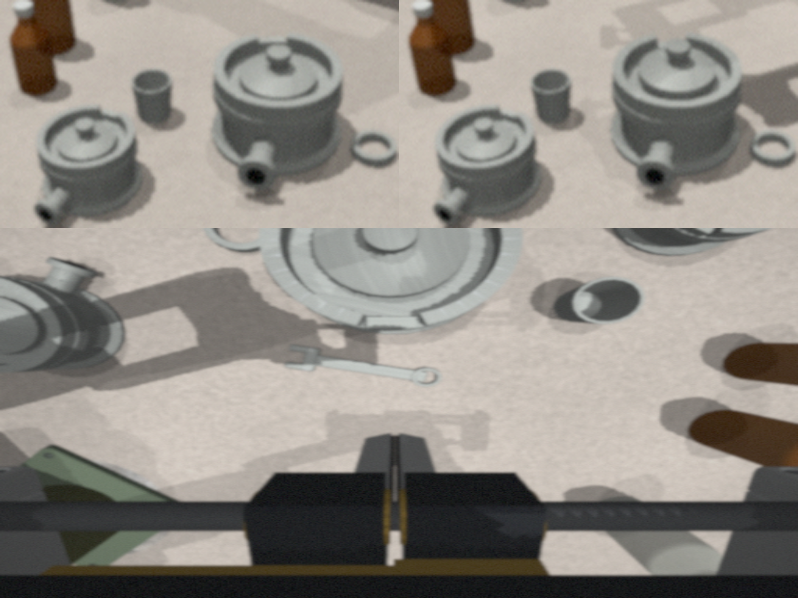

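The cap is up: its knob went from about (279,55) to about (678,48) in the paired crops, roughly 7 px higher. The cup, ring, spanner and bottles have not moved, and the arm is clear.

```bash
python3 -c "
from rig import arm
print(arm.finish_job())"
```

```text
the job is handed in; nothing more can be done
None
```

I touched down on the rim at the port side, felt along it to the notch and pressed the key to its stop; the pictures show the cap popped up and the surrounding items unmoved, and I handed the job in after about 9 s of robot time.

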